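# Open the shielded well and load the sample vial

## Task

Swing the heavy hood of the well counter up and over past its balance point and set it down gently on its rest behind, keeping hold of it all the way so that it neither falls nor slams and is not forced against the rest, then let go so that it stays open by itself. Then take the tall vial from the rack and put it upright and fully home in the well, and leave the short vials, the beaker and the tip box as they are.

Things in the scene. Friction and masses are not known exactly. Their poses are not given: they have to be found in the camera images.
- meter: Well counter, a white bench instrument fixed to the bench, 255 (x) by 180 (y) mm, the raised deck 105 mm high. Origin: underside, below a point 30 mm beyond the well centre along its x; x points from the front panel (nose, 55 mm high, from x -120 to -85 mm) through the deck (x -85 to 65 mm) to the back shelf (30 mm high), z up. It may stand left or right.
- well (a point): Centre of the mouth of the sample well, level with the deck top (105 mm above the bench), axes as the counter. Round, 31 mm wide with a 3 mm chamfer, 45 mm deep, flat floor. Hidden under the hood until the hood is open.
- hinge (a point): Middle of the hood's hinge axis, on the counter at x 55, z 125 mm (85 mm beyond the well, 20 mm above the deck), axes as the counter; the hinge axis is the counter's y. Two uprights carry it at 68 mm to either side.
- handle (a point): Middle of the hood's handle, a round steel bar 12 mm thick along the counter's y, 88 mm free between the two side arms (8 by 14 mm) that run to the hinge. It is 168 mm from the hinge axis; with the hood shut it is in front and level with the hinge, 125 mm above the bench, with 60 mm free below it. It can turn between fingers. Axes turn with the hood.
- hood_mid (a point): Centre of the round aluminium hood, 68 mm wide and 53 mm tall, open below, over the well when shut (top 160 mm above the bench). It lies between the side arms, so that 43 mm are free between bar and hood for a finger. Axes turn with the hood.
- cover (a joint): Hood angle in rad: 0 shut, 1.57 bar straight above the hinge, more beyond. It falls shut below its balance point, somewhere from 0.6 to 0.95 (differs each time), and falls open beyond it. Holding the bar takes up to 4 N. Hardly any friction or damping: let go a few degrees before either end and it slams. A good pace is 0.4 rad/s or less; 1.5 rad/s is a slam.
- counterweight: Steel cylinder, 50 mm thick, 88 mm long, on the hood's tail; origin: its centre, 59 mm from the hinge axis. Hood open, it lies with 6 to 17 N on a sprung, rubber-faced rest on the back shelf (1 mm per 12 N). The rest's height differs each time: the hood stops anywhere from 1.4 to 2.0 rad, which must be felt. 1 N on the bar adds 3 to 5 N on the rest; over 50 N there is forcing it.
- vial_mid (a point): Centre of the tall capped vial: amber glass with a black cap, round, 28 mm wide, 85 mm tall, about 50 g; the centre is 42.5 mm from either end, z along it. It stands in one of the rack's three holes, with 65 mm showing above the rack.
- rack: White vial rack fixed to the bench, 70 (x) by 190 (y) by 30 mm, with three holes in a row along its y at -60, 0 and 60 mm, each 20 mm deep. Origin: centre of its underside. It stands on the other side from the counter.
- short_a_mid (a point): Centre of a short vial, as the tall one but 55 mm tall (35 mm showing above the rack); not to be disturbed.
- short_b_mid (a point): Centre of the second short vial, the same.
- beaker: Glass beaker, 60 mm wide, 75 mm tall, between the robot and the work. Origin: centre of its underside. Not to be disturbed.
- tipbox: Pipette tip box, 87 by 122 by 68 mm, beyond the work. Origin: centre of its underside. Not to be disturbed.
Mind the look-alikes: they are no part of the job. What is shaped like the part that bears vial_mid but green is not meant.

How it is judged:
On the way:
1. the hood lies open on its rest, untouched by the gripper (value of joint cover above 1.3 rad and velocity of joint cover between -0.05 and 0.05 rad/s and contact force between the fingers and anything else below 0.3 N), for 0.3 s.
At the end, for the whole second after the job is handed in: The hood is open beyond 1.3 rad and at rest by itself, and the tall vial stands in the well: its centre within 4 mm of the well's axis, not more than 4 mm above its fully home height (where its centre is 2.5 mm below the deck top), upright within 0.1 rad (value of joint cover above 1.3 rad and velocity of joint cover between -0.05 and 0.05 rad/s and horizontal distance between vial_mid and well below 0.004 m and z of vial_mid in the frame of well below 0.0015 m and angle between vial_mid's own z axis and vertical below 0.1 rad); the robot touches nothing.
It fails at once if the hood falls or slams (swings faster than 1.5 rad/s) (velocity of joint cover above 1.5 rad/s or velocity of joint cover below -1.5 rad/s).
It fails at once if the hood is forced against its rest (more than 50 N between counterweight and rest) (contact force between counterweight and anything else above 50 N).
It fails at once if a short vial is moved by 15 mm or tipped ((distance of short_a_mid from where it was at the start of the episode above 0.015 m or angle between short_a_mid's own z axis and vertical above 0.5 rad) or (distance of short_b_mid from where it was at the start of the episode above 0.015 m or angle between short_b_mid's own z axis and vertical above 0.5 rad)).
It fails at once if the beaker or the tip box is moved by 15 mm (distance of any of beaker, tipbox from where it was at the start of the episode above 0.015 m).
It also fails if it takes over 72 s, if anything falls off the work surface, if the arm or the gripper's body presses on something with over 40 N, if the wrist force passes 120 N, or if a joint passes its speed limit or range.

## Robot

A 6-joint arm with a two-finger parallel gripper is mounted at the origin on the work surface. World frame = base frame: x ahead of the robot, y to its left, z up, the work surface at z = 0. Lengths are in m, angles in rad, forces in N, time in s.
With the tool pointing down it reaches from about 0.325 to 0.775 m from the base axis. Payload 5.5 kg.
Tool frame: the origin (TCP) lies on the centre line of the jaws, within the pads' length; the fingertips stand 19 mm ahead of it and the grasp point (between the pads) is the TCP; z points along the fingers, x is the direction in which the jaws open and shut, and the axes are right-handed (so a half turn about z gives the same grasp; the last joint's range is limited). The gripper opens to 85 mm and grips with 20 to 120 N. Pads are 22 mm wide; open, the fingers measure 114 mm over their backs; the gripper's body (76 mm by 85 mm) begins 54 mm behind the grasp point. The pads swing forward as they close: fully open they stand 13 mm farther back than shut.
Start: joints at [1.153, 0.091, 1.231, -0, 1.82, -0.057], TCP at [0.212, 0.561, 0.25] pointing down, gripper open.
Joint ranges: [-2.87, 2.87], [-0.86, 2.18], [0.17, 2.46], [-1.51, 4.65], [0.06, 2.69], [-2.65, 2.65]. Speed limits (rad/s): [2.57, 2.57, 3.01, 3.14, 3.14, 3.14].

## Interface

Orientations are given as a rotation vector (axis times angle).
In Python, from rig import r, readout, optics, order gives the robot as it stands. Calls block until the motion is done:
- r.goto(position, orientation): joint-space move of the TCP to a pose.
- r.move_l(position, frame=None, feed=0.15): straight line of the TCP; frame=None keeps the orientation; feed is the mean speed in m/s.
- r.move_j(angles): joint-space move.
- r.set_gripper(opening): finger opening in m; the grip force is fixed at half the most; returns when the fingers have stopped.
- r.sleep(seconds).
- r.ik(position, orientation): joint angles nearest the present ones, or None.
- readout.observe(): the state.
- optics.camera(name): name is "side" or "top"; returns a dict with "img" (400x640x3 uint8, red, green, blue), "range_z" (400x640 float32, m along the optical axis (not along the pixel's ray), 0 where there is no reading), "camera_matrix" (3x3 intrinsics, pixels), "rvec" (rotation vector, rad) and "tvec" (3), from world to camera coordinates, as OpenCV has them. Camera axes: x right, y down, z forward; pixel columns grow to the right and rows downward; lengths in m; the calibration is good to about 2 mm. A picture is of the moment at which its call begins.
A pose or a line that the arm cannot do raises r.IKError and nothing moves.
- order.sign_off(): hands the job in, once; it reports no verdict.
Trained networks look in the newest picture that a camera, given by its name, has taken for a name from the list of things; names that differ only in an ending like _2 or _b are one class to them, and where a whole thing is asked for, a point or a joint stands for the part that bears it (a point fixed in the world has none). Each returns a list of dicts, best first, with "p" (0 to 1); they miss things now and then, are a little off and sometimes report something else, mostly with a low value. They report only what shows in the picture. A call takes as long as a camera call. They do not tell look-alikes from the thing itself.
- optics.look_for(camera, query): "xy" ([column, row] in pixels, amid what is visible of it).
- optics.trace(camera, query): "pixels" (400x640 bool, what is visible of it) and "xy" ([column, row] in pixels, amid what is visible of it).
The state is a dict: "time": time; "qpos": joint angles; "qvel": joint speeds; "joint_efforts": joint torques, N m; "tcp_pos": TCP position; "eef_rot": TCP orientation; "ft_force": force on the tool from outside, world axes, zero at the start; "wrist_torque": the same for the moment, N m; "opening": finger opening in m.
Only numpy, scipy, OpenCV 4.12 (cv2) and the standard library are available. Lean on these libraries where they do the work, as an engineer would, in place of code of your own. Each camera call takes 0.05 s, during which the arm holds its last target.

## Working session

There is one attempt and no reset: what is moved stays moved. The work goes in short steps, each a Python script; the robot and the scene stay as the last script left them, time stands still between calls to the robot, and variables do not carry over. Pictures are saved under pics/ and viewed, and the job is handed in when it is done.

```bash
ls; mkdir -p pics
cat > h.py <<'E'
import numpy as np, cv2
from rig import r, readout, optics, order
def cam(n):
    c=optics.camera(n); c['R']=cv2.Rodrigues(np.array(c['rvec'],float))[0]; c['t']=np.array(c['tvec'],float); return c
def px2w(c,u,v,z=None):
    K=c['camera_matrix']; 
    if z is None: z=c['range_z'][int(round(v)),int(round(u))]
    p=np.array([(u-K[0,2])/K[0,0],(v-K[1,2])/K[1,1],1])*z
    return c['R'].T@(p-c['t'])
def cloud(c):
    K=c['camera_matrix'];Z=c['range_z'];v,u=np.mgrid[:400,:640]
    P=np.stack([(u-K[0,2])/K[0,0]*Z,(v-K[1,2])/K[1,1]*Z,Z],-1)
    return (P-c['t'])@c['R']
def w2px(c,p):
    q=c['R']@np.array(p)+c['t'];q=c['camera_matrix']@q;return q[:2]/q[2]
def save(n,img,s=1):
    if s!=1: img=cv2.resize(img,None,fx=s,fy=s,interpolation=cv2.INTER_CUBIC)
    cv2.imwrite('pics/'+n,img[...,::-1])
E
python3 - <<'E'
from h import *
s=readout.observe();print({k:np.round(v,3) for k,v in s.items()})
for n in ['side','top']:
    c=cam(n);save(n+'0.png',c['img'],1.2); np.save(n+'0.npy',cloud(c)); print(n,c['camera_matrix'].tolist(),-c['R'].T@c['t'])
    for q in ['meter','handle','hood_mid','counterweight','vial_mid','rack','short_a_mid','beaker','tipbox','well','hinge']:
        try:
            for d in optics.look_for(n,q)[:4]:
                u,v=d['xy'];print(n,q,round(d['p'],2),np.round(d['xy']),np.round(px2w(c,u,v),3))
        except Exception as e: print(q,e)
E
```

```text
pics
{'time': np.float64(0.0), 'qpos': array([ 1.153,  0.092,  1.232, -0.   ,  1.82 , -0.057]), 'qvel': array([-0.001,  0.   , -0.004, -0.001, -0.002, -0.001]), 'joint_efforts': array([-0.0000e+00, -4.5871e+01, -4.1803e+01, -0.0000e+00,  1.1000e-02,
       -0.0000e+00]), 'tcp_pos': array([0.212, 0.561, 0.249]), 'eef_rot': array([ 2.583,  1.786, -0.003]), 'ft_force': array([-0.261,  0.44 , -0.544]), 'wrist_torque': array([-0.016, -0.037,  0.012]), 'opening': np.float64(0.086)}
side [[505.5349068291593, 0.0, 315.6428765596409], [0.0, 505.5349068291593, 198.4751257486314], [0.0, 0.0, 1.0]] [0.48867683 0.72935683 0.63662493]
side meter 0.71 [350. 192.] [ 0.523 -0.075  0.105]
side handle 0.25 [336. 339.] [0.527 0.217 0.03 ]
side hood_mid 0.56 [352. 153.] [ 0.522 -0.139  0.154]
side counterweight 0.67 [308. 134.] [ 0.606 -0.128  0.199]
side vial_mid 0.94 [286. 263.] [0.625 0.074 0.05 ]
side vial_mid 0.86 [332. 245.] [0.549 0.04  0.067]
side vial_mid 0.8 [332. 275.] [0.541 0.125 0.075]
side vial_mid 0.69 [388. 277.] [0.45  0.103 0.058]
side rack 0.56 [334. 340.] [0.529 0.237 0.052]
side rac
[... 640 characters left out ...]
p hood_mid 0.78 [401. 223.] [ 0.528 -0.156  0.158]
top counterweight 0.73 [406. 176.] [ 0.614 -0.159  0.198]
top vial_mid 0.73 [292. 179.] [0.621 0.061 0.086]
top vial_mid 0.49 [308. 212.] [0.551 0.027 0.085]
top vial_mid 0.49 [277. 257.] [0.456 0.09  0.085]
top rack 0.6 [248. 225.] [0.525 0.161 0.029]
top short_a_mid 0.65 [244. 222.] [0.529 0.163 0.062]
top beaker 0.67 [312. 303.] [0.353 0.015 0.004]
top beaker 0.32 [394. 224.] [ 0.524 -0.144  0.159]
top tipbox 0.61 [319.  96.] [0.809 0.006 0.066]
top tipbox 0.28 [400. 223.] [ 0.527 -0.154  0.159]
top well 0.85 [392. 225.] [ 0.523 -0.138  0.162]
top hinge 0.92 [396. 224.] [ 0.525 -0.147  0.161]
top hinge 0.45 [268. 219.] [0.536 0.109 0.092]
```

View pics/side0.png

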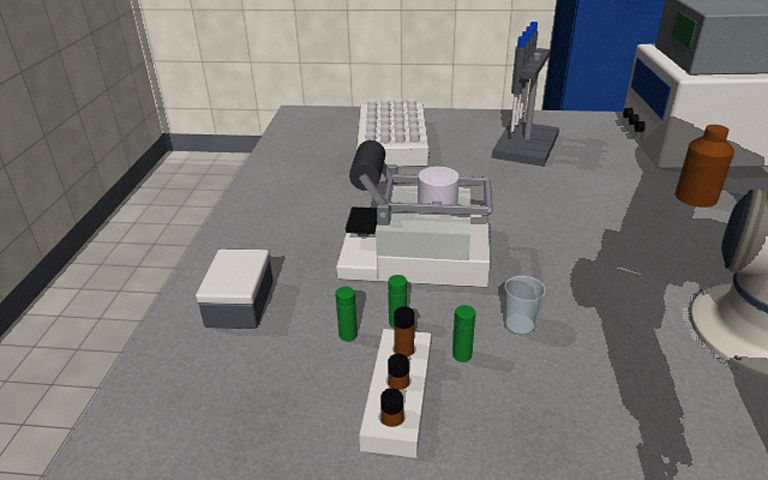

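View pics/top0.png

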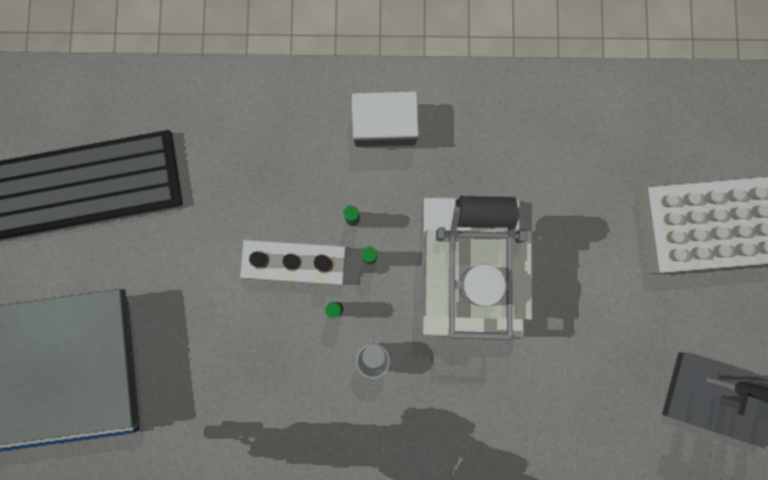

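The side view shows the counter on the far (right, y<0) side, with its hood shut and the bar towards the robot (about 405,163 unscaled). There are four tall vials:
- **Amber, black cap:** (332,275) in the side view, standing in the rack.
- **Green:** (286,263), (332,245) and (388,277), standing on the bench.

The amber one in the rack fits the description. Next I'll confirm it in a crop and fit the geometry.

Run:
```python
from h import *
S=cam('side');T=cam('top');PS=cloud(S);PT=cloud(T)
save('crop.png',S['img'][215:390,270:420],3.4)
save('cropT.png',T['img'][140:300,190:460],2.9)
def sel(P,x,y,z):
    m=(P[...,0]>x[0])&(P[...,0]<x[1])&(P[...,1]>y[0])&(P[...,1]<y[1])&(P[...,2]>z[0])&(P[...,2]<z[1]);return P[m]
def rect(p): 
    (c,wh,a)=cv2.minAreaRect((p[:,:2]*1000).astype(np.float32)); return np.round(c,1),np.round(wh,1),round(a,2)
for n,P in (('T',PT),('S',PS)):
    print(n)
    for nm,b in dict(rack=((.42,.65),(.05,.3),(.022,.036)),deck=((.40,.72),(-.3,-.03),(.099,.110)),hood=((.40,.58),(-.25,-.09),(.152,.168)),bar=((.38,.475),(-.25,-.05),(.118,.14)),cw=((.56,.7),(-.25,-.06),(.15,.23)),tip=((.7,.9),(-.1,.15),(.05,.08)),base=((.35,.72),(-.3,-.03),(.02,.06))).items():
        p=sel(P,*b)
        if len(p)>5: print(nm,len(p),np.round(p.mean(0),4),rect(p),np.round(np.percentile(p[:,2],[5,50,95]),3))
    for q in ['vial_mid','short_a_mid','beaker']:
        c=T if n=='T' else S
        for d in optics.trace('top' if n=='T' else 'side',q):
            p=P[d['pixels']];p=p[c['range_z'][d['pixels']]>0]
            top=p[p[:,2]>np.percentile(p[:,2],95)-.006]
            print(q,round(d['p'],2),np.round(d['xy']),'top',len(top),np.round((top.min(0)+top.max(0))/2,4),np.round(np.ptp(top,axis=0),3),c['img'][d['pixels']].mean(0).round())
```

```text
T
rack 2149 [0.5388 0.1698 0.0299] (array([546.8, 165.3]), array([205.2, 176. ]), 80.91) [0.027 0.03  0.033]
deck 4202 [ 0.5175 -0.1575  0.1053] (array([ 519.5, -160.6]), array([180.9, 150.2]), 89.32) [0.103 0.105 0.108]
hood 959 [ 0.4994 -0.1594  0.1603] (array([ 500.4, -159.9]), array([65.6, 66.3]), 1.58) [0.157 0.16  0.163]
bar 598 [ 0.4318 -0.1589  0.1305] (array([ 442.6, -159.4]), array([106.6,  63.9]), 89.56) [0.126 0.131 0.134]
cw 1354 [ 0.6132 -0.1576  0.1923] (array([ 615.7, -161.1]), array([ 48.7, 104.5]), 0.14) [0.173 0.196 0.201]
tip 2166 [0.8086 0.0031 0.0679] (array([810.7,   3.2]), array([ 87.9, 122.1]), 2.55) [0.064 0.068 0.071]
base 1893 [ 0.5193 -0.1329  0.0434] (array([ 535.7, -160.2]), array([180.2, 257.8]), 89.46) [0.028 0.052 0.058]
vial_mid 0.71 [290. 180.] top 126 [0.624  0.0612 0.0856] [0.026 0.026 0.007] [ 43. 101.  54.]
vial_mid 0.68 [281. 256.] top 127 [0.4542 0.0895 0.086 ] [0.025 0.025 0.008] [ 36. 109.  52.]
vial_mid 0.63 [308. 211.] top 123 [0.5516 0.0282 0.0861] [0.026 0.026 0.008] [ 37. 110.  53.]
vial_mid 0.54 [267. 218.] top 131 [0.5361 0.1113 0.09
[... 841 characters left out ...]
 124.1]), 2.36) [0.056 0.067 0.069]
base 3117 [ 0.5255 -0.0983  0.0393] (array([ 533.5, -158.9]), array([184.2, 260.7]), 89.6) [0.023 0.036 0.056]
vial_mid 0.72 [288. 261.] top 149 [0.6225 0.0626 0.0831] [0.025 0.028 0.008] [21. 92. 36.]
vial_mid 0.67 [333. 277.] top 180 [0.5354 0.1106 0.0935] [0.026 0.029 0.008] [52. 34. 17.]
vial_mid 0.64 [386. 275.] top 183 [0.453  0.0899 0.0834] [0.026 0.03  0.008] [22. 92. 37.]
vial_mid 0.6 [331. 244.] top 145 [0.5514 0.0281 0.0831] [0.027 0.028 0.007] [22. 95. 37.]
vial_mid 0.41 [354. 154.] top 393 [ 0.6156 -0.1594  0.1965] [0.038 0.09  0.009] [115. 110. 116.]
short_a_mid 0.75 [332. 312.] top 210 [0.5381 0.1714 0.0639] [0.027 0.028 0.008] [46. 33. 24.]
```

View pics/crop.png

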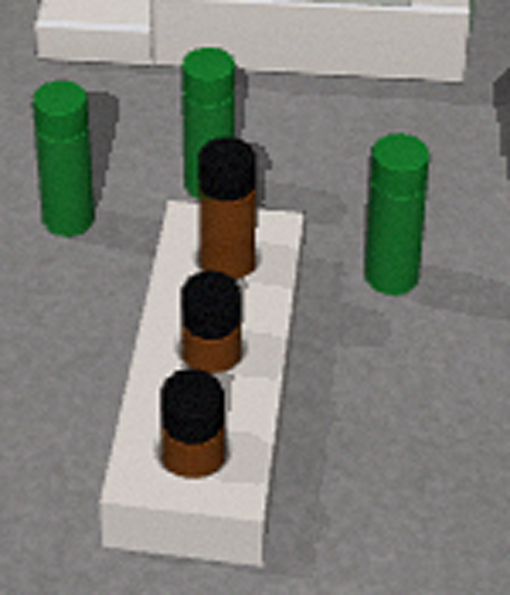

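View pics/cropT.png

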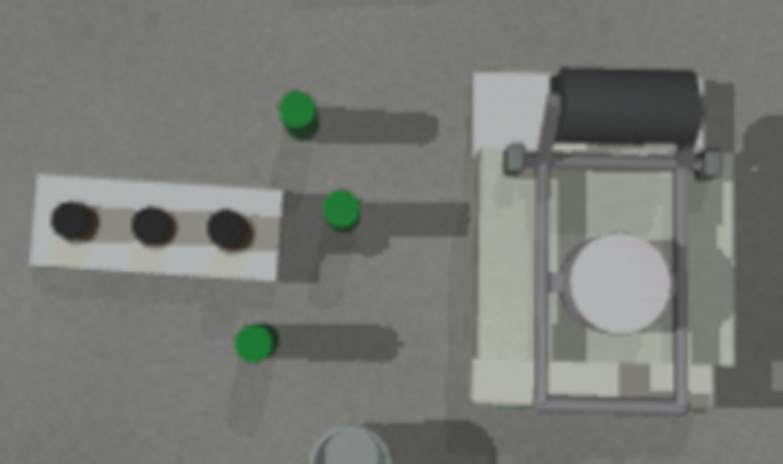

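Identity confirmed: the amber vial with the black cap at side (332,275) is the tall one, while the greens stand on the bench as decoys. The well is at about (0.4995, -0.160), the bar at (0.4165, -0.159, 0.125) and the hinge at x 0.5844. The bar is next.

```bash
cat >> h.py <<'E'
def down(phi): return np.pi*np.array([np.cos(phi/2),np.sin(phi/2),0])
def st(): 
    s=readout.observe(); return round(float(s['time']),2),np.round(s['tcp_pos'],4),np.round(s['ft_force'],2),round(float(s['opening']),4)
HX,HY,HZ=0.5844,-0.160,0.125
E
python3 - <<'E'
from h import *
for phi in (-.009,np.pi-.009,-np.pi-.009):
    for p in ([.4165,-.159,.24],[.4165,-.159,.13],[.584,-.160,.298],[.66,-.160,.28]): 
        q=r.ik(p,down(phi)); print(round(phi,2),None if q is None else np.round(q,2))
E
```

```text
-0.01 [-0.44 -0.33  1.64  0.    1.83 -0.43]
-0.01 [-0.44 -0.33  1.83  0.    1.64 -0.43]
-0.01 [-0.32  0.12  1.11  0.    1.91 -0.31]
-0.01 [-0.29  0.32  0.91  0.    1.9  -0.28]
3.13 None
3.13 None
3.13 None
3.13 None
-3.15 None
-3.15 None
-3.15 None
-3.15 None
```

Run:
```python
from h import *
print(st())
r.goto([.4165,-.159,.24],down(-.009)); print(st())
r.set_gripper(.034); print(st())
r.move_l([.4165,-.159,.15],feed=.12); print(st())
T=cam('top');save('t1.png',T['img'][140:300,330:480],4);S=cam('side');save('s1.png',S['img'][90:260,270:440],4)
```

```text
(1.6, array([0.2118, 0.5614, 0.2502]), array([ 0.2 ,  0.77, -0.16]), 0.0858)
(4.25, array([ 0.4168, -0.1585,  0.24  ]), array([ 0.04, -0.36, -0.12]), 0.0851)
(4.8, array([ 0.4165, -0.159 ,  0.24  ]), array([0.07, 0.02, 0.52]), 0.0337)
(5.7, array([ 0.4169, -0.1592,  0.1509]), array([-0.18,  0.3 ,  1.2 ]), 0.0341)
```

View pics/s1.png

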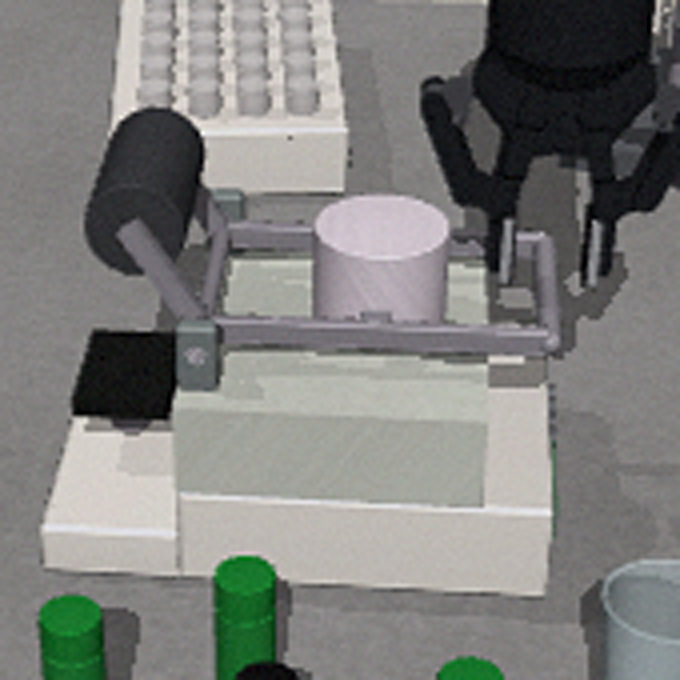

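The side crop shows the two fingers on either side of the bar (right end of the arms), with the hood well clear at crop (380,250). Now I'll lower and grip.

Run:
```python
from h import *
r.move_l([.4165,-.159,.130],feed=.06); print(st())
r.set_gripper(0.0); print(st()); 
s=readout.observe();print(s['wrist_torque'].round(2))
S=cam('side');save('s2.png',S['img'][90:260,270:440],4)
```

```text
(6.28, array([ 0.4162, -0.1589,  0.1294]), array([-0.56, -0.47,  0.19]), 0.034)
(6.62, array([ 0.4163, -0.1591,  0.1305]), array([-4.15, -0.21,  2.93]), 0.0096)
[0.08 0.58 0.04]
```

View pics/s2.png

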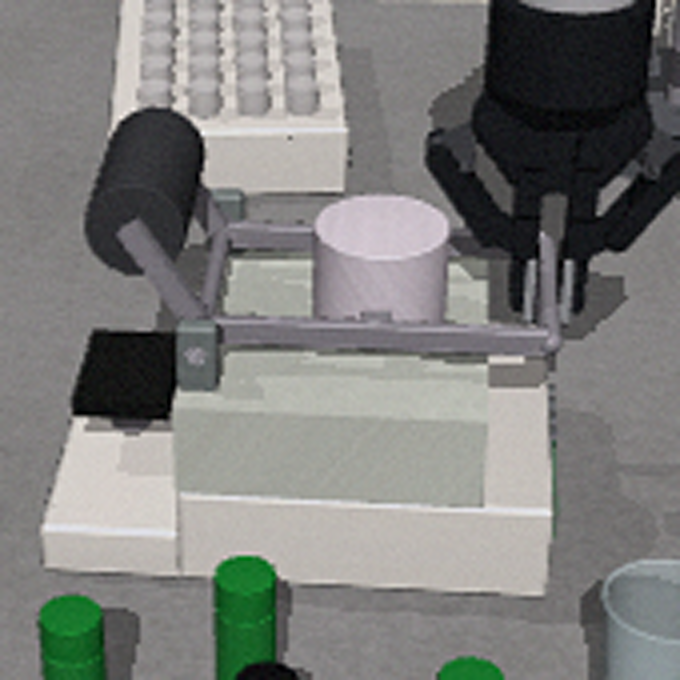

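```bash
cat >> h.py <<'E'
TCP0=np.array([.4165,-.159,.130]);R0=.168
def arc(th,dR=0.):
    R=R0+dR
    x=TCP0[0]+R0-R*np.cos(th); return np.array([x,TCP0[1]-.009*(x-TCP0[0]),TCP0[2]+R*np.sin(th)])
def ftr(th,n=3):
    F=[]
    for i in range(n):
        F.append(readout.observe()['ft_force']); r.sleep(.03)
    f=np.mean(F,0); t=np.array([np.sin(th),0,np.cos(th)]);ra=np.array([-np.cos(th),0,np.sin(th)])
    return round(float(f@t),2),round(float(f@ra),2),round(float(f[1]),2)
E
python3 - <<'E'
from h import *
for th in (.05,.1,.2,.3):
    r.move_l(arc(th),feed=.03); print(th,ftr(th),st())
S=cam('side');save('s3.png',S['img'][60:260,270:440],3)
E
```

```text
0.05 (-3.86, 3.1, -1.61) (7.21, array([ 0.4164, -0.159 ,  0.1379]), array([-2.33, -1.67, -3.48]), 0.0099)
0.1 (-2.1, 5.5, -1.34) (7.74, array([ 0.4171, -0.159 ,  0.1475]), array([-5.13, -0.43, -1.78]), 0.0099)
0.2 (-2.6, 5.27, -1.38) (8.55, array([ 0.4195, -0.1591,  0.1641]), array([-6.15, -0.86, -0.83]), 0.0092)
0.3 (-2.82, 6.37, -1.46) (9.36, array([ 0.4234, -0.1591,  0.1805]), array([-7.34, -2.17, -1.22]), 0.0096)
```

View pics/s3.png

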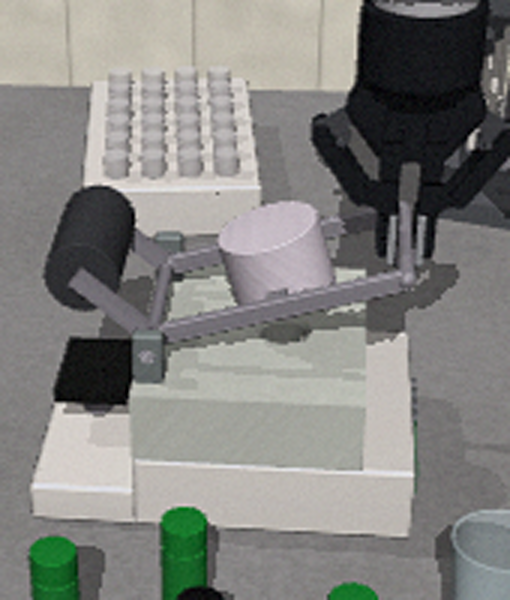

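The hood is coming up with the bar held (crop 410,260), and the forces are small. I'll go on to 1.3 rad, then feel for the rest.

Run:
```python
from h import *
dR=0
for th in np.arange(.4,1.31,.1):
    r.move_l(arc(th,dR),feed=.034); f=ftr(th,2); print(round(th,2),f,st()[0],st()[3],round(dR*1e3,1))
    if abs(f[1])>4: dR+=np.sign(f[1])*.0003
    if max(map(abs,f))>20: print('stop');break
```

```text
0.4 (-3.54, 7.4, -0.81) 10.12 0.0099 0.0
0.5 (-1.43, 9.17, -0.47) 10.82 0.0095 0.3
0.6 (-1.6, 9.32, -0.55) 11.53 0.0095 0.6
0.7 (-1.86, 8.82, -0.67) 12.25 0.0095 0.9
0.8 (-2.95, 9.68, -0.88) 12.97 0.0093 1.2
0.9 (-0.97, 10.21, -0.58) 13.68 0.0095 1.5
1.0 (-1.6, 10.81, 0.01) 14.4 0.0091 1.8
1.1 (-2.24, 10.84, -0.32) 15.12 0.009 2.1
1.2 (0.09, 8.06, -0.34) 15.83 0.0093 2.4
1.3 (0.03, 7.78, -1.14) 16.55 0.0095 2.7
```

Run:
```python
from h import *
P=np.load('side0.npy');p=P[172:192,290:312].reshape(-1,3);print(np.round(np.median(p,0),4),np.round(p.min(0),3),np.round(p.max(0),3))
m=(P[...,0]>.6)&(P[...,0]<.68)&(P[...,1]>-.22)&(P[...,1]<-.1)&(P[...,2]>.035)&(P[...,2]<.1);q=P[m];print(len(q),np.percentile(q,[5,50,95],axis=0).round(4))
zt=np.percentile(q[:,2],50)
a0=np.deg2rad(58)
for dz in (-.003,0,.003):
  for th in np.arange(1.3,2.1,.01):
    if .125+.059*np.sin(a0-th)-.025<=zt+dz: print(dz,round(th,2));break
S=cam('side');save('s4.png',S['img'][40:240,250:440],3);save('t4.png',cam('top')['img'][100:300,330:480],3)
```

```text
[ 0.6315 -0.1601  0.0701] [ 0.489 -0.317 -0.003] [0.681 0.729 0.637]
539 [[ 0.6063 -0.1922  0.0599]
 [ 0.6281 -0.1524  0.0699]
 [ 0.6511 -0.1262  0.0717]]
-0.003 1.61
0 1.55
0.003 1.49
```

View pics/s4.png

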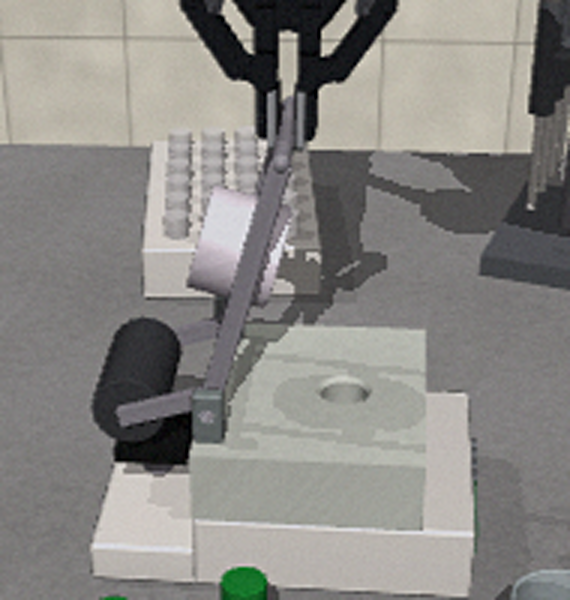

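The hood stands near 1.3 rad, with the counterweight (crop 140,380) just above the black rest. The well mouth shows at crop (345,390). The geometry predicts contact near 1.55 rad, so I'll feel for it in small steps.

Run:
```python
from h import *
dR=.0027; base=[]
th=1.3
while th<2.02:
    th+=.02 if th<1.399 else .01
    r.move_l(arc(th,dR),feed=.03); f=ftr(th,3); print(round(th,3),f)
    if len(base)>=4 and f[0]<np.mean(base)-2.5:
        f=ftr(th,5); print('chk',f)
        if f[0]<np.mean(base)-2.5: break
    base.append(f[0]); base=base[-10:]
    if abs(f[1])>9: dR+=np.sign(f[1])*.0003
print(st())
S=cam('side');save('s5.png',S['img'][40:240,250:440],3)
```

```text
1.32 (-0.29, 8.59, -0.36)
1.34 (-1.0, 9.23, -0.96)
1.36 (1.46, 6.35, -0.83)
1.38 (1.01, 7.73, -0.74)
1.4 (0.47, 7.05, -0.98)
1.41 (-0.54, 7.56, -1.47)
1.42 (0.08, 8.26, -0.73)
1.43 (-0.43, 7.52, 0.14)
1.44 (-0.5, 7.62, -0.83)
1.45 (-0.66, 8.09, -0.82)
1.46 (1.14, 5.99, -1.34)
1.47 (2.11, 6.16, -1.19)
1.48 (1.78, 6.28, -0.83)
1.49 (1.38, 6.54, -1.5)
1.5 (1.1, 5.81, -0.82)
1.51 (0.18, 6.96, -0.89)
1.52 (-1.51, 7.7, -1.34)
1.53 (-3.51, 7.68, -0.75)
chk (-3.75, 7.58, -0.63)
(23.2, array([ 0.5775, -0.1604,  0.3033]), array([-3.74, -0.9 ,  7.36]), 0.0092)
```

View pics/s5.png

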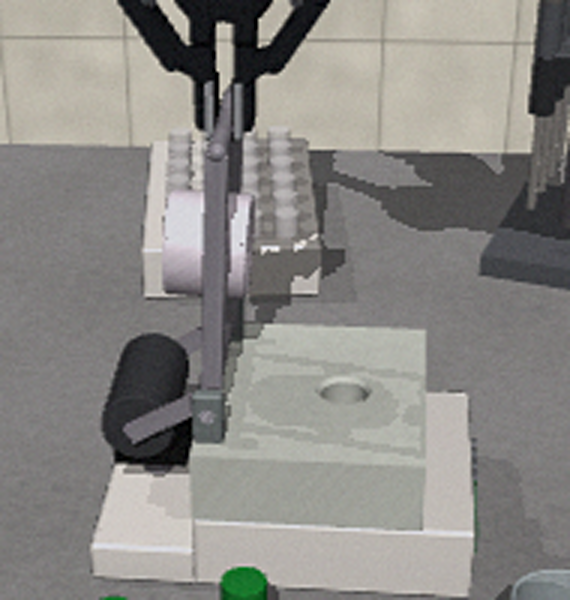

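Contact with the rest is felt from about 1.51 rad: the bar force falls steadily by about 2 N per step, which fits the rest's stiffness, and the picture shows the counterweight on the black pad (crop 145,440). I'll ease off slightly and let go.

Run:
```python
from h import *
r.move_l(arc(1.524,.0027),feed=.01); print(ftr(1.524,4))
r.set_gripper(.045); print(st()); r.sleep(.45); print(st())
S=cam('side');save('s6.png',S['img'][40:240,250:440],3)
```

```text
(-1.21, 7.79, -1.08)
(24.07, array([ 0.5766, -0.1603,  0.3   ]), array([ 0.35, -0.22,  0.27]), 0.0448)
(24.52, array([ 0.5765, -0.1604,  0.3005]), array([ 0.17, -0.28,  0.55]), 0.0451)
```

View pics/s6.png

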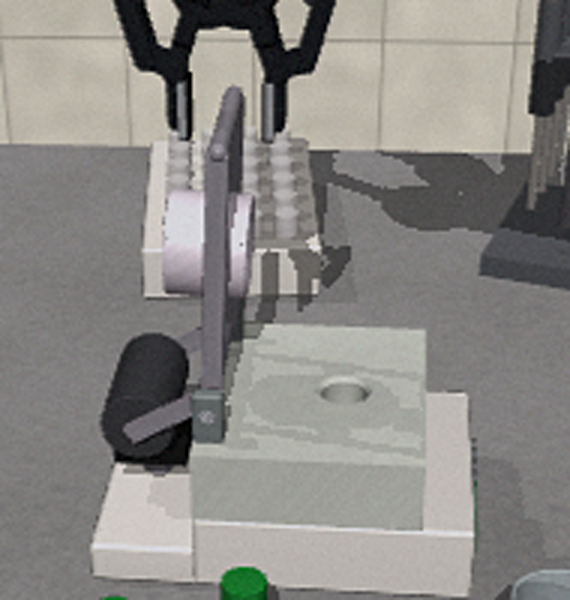

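The hood stands open by itself, with the fingers clear on both sides of the bar (crop 180 and 270, 110). I'll withdraw upward, measure the well mouth, and move above the vial.

Run:
```python
from h import *
r.move_l([.5765,-.1604,.40],feed=.2); print(st())
r.goto([.5358,.111,.20],down(-.047)); print(st())
T=cam('top');S=cam('side')
save('t7.png',T['img'][140:300,330:480],4);save('s7.png',S['img'][160:400,260:460],3)
for n,c in (('T',T),('S',S)):
    P=cloud(c);
    m=(abs(P[...,0]-.4995)<.03)&(abs(P[...,1]+.16)<.03)&(P[...,2]<.098)&(P[...,2]>.03)
    p=P[m]; print(n,len(p),p.min(0).round(4),p.max(0).round(4))
    # deck-plane projection of hole pixels
    K=c['camera_matrix'];v,u=np.nonzero(m); d=np.stack([(u-K[0,2])/K[0,0],(v-K[1,2])/K[1,1],np.ones(len(u))],1)@c['R']; o=-c['R'].T@c['t']
    q=o+d*((.105-o[2])/d[:,2])[:,None]; print('rim',q[:,:2].min(0).round(4),q[:,:2].max(0).round(4),((q[:,:2].min(0)+q[:,:2].max(0))/2).round(4))
for ph in (np.pi/2-.009,-np.pi/2-.009):
    q=r.ik([.4995,-.16,.25],down(ph));print(q)
```

```text
(25.23, array([ 0.5767, -0.1605,  0.3991]), array([ 0.43,  0.17, -0.07]), 0.0449)
(26.51, array([0.5364, 0.1103, 0.2009]), array([ 1.09, -0.19,  0.79]), 0.045)
T 172 [ 0.485  -0.1761  0.0561] [ 0.515  -0.1521  0.0978]
rim [ 0.4849 -0.1743] [ 0.5136 -0.1455] [ 0.4993 -0.1599]
S 58 [ 0.4885 -0.1799  0.0827] [ 0.5132 -0.1648  0.0978]
rim [ 0.4885 -0.163 ] [ 0.5129 -0.1428] [ 0.5007 -0.1529]
[-3.74862611e-01 -1.12199010e-01  1.43307443e+00 -4.44089210e-16
  1.82071723e+00 -1.93665894e+00]
[-3.74862611e-01 -1.12199010e-01  1.43307443e+00 -4.44089210e-16
  1.82071723e+00  1.20493372e+00]
```

View pics/t7.png

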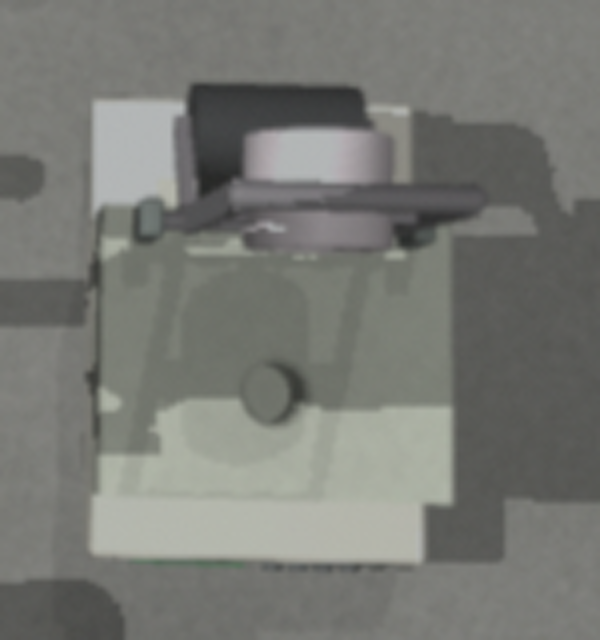

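View pics/s7.png

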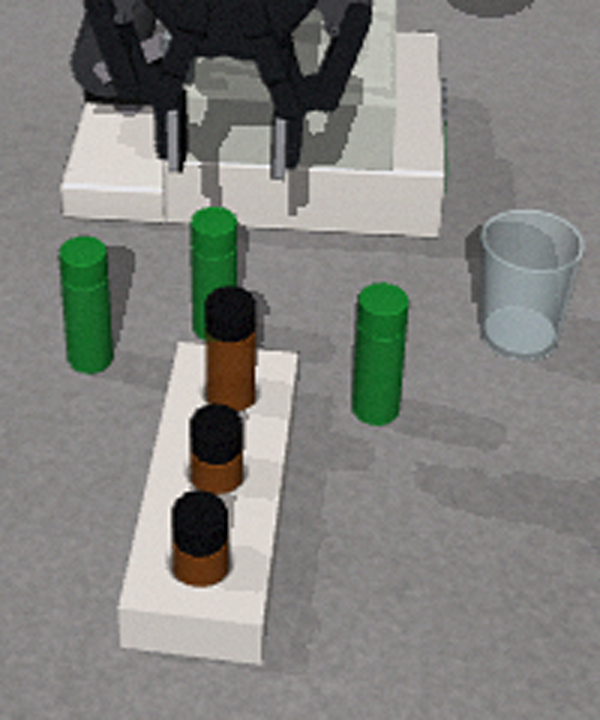

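The top view shows the open well mouth at crop (270,392), with the rim centre at (0.4993, -0.160), which agrees with the hood fit. The side view shows the fingers above the amber vial (crop 230,350), clear of the greens and the short vials. Now the grasp.

Run:
```python
from h import *
r.move_l([.5358,.111,.080],feed=.12); print(st())
r.set_gripper(0.0); print(st())
r.move_l([.5358,.111,.25],feed=.12); print(st())
S=cam('side');save('s8.png',S['img'][60:390,220:460],2.2)
```

```text
(27.76, array([0.5364, 0.1111, 0.0811]), array([0.08, 0.92, 0.22]), 0.0448)
(28.06, array([0.5365, 0.1111, 0.0813]), array([-0.56,  0.4 ,  4.19]), 0.0269)
(29.62, array([0.5355, 0.111 , 0.2489]), array([-0.37,  0.47, -0.24]), 0.0264)
```

View pics/s8.png

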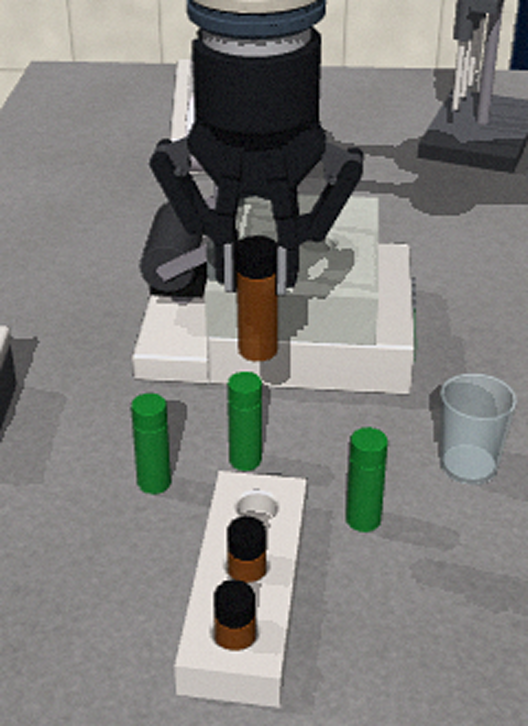

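The vial hangs upright in the fingers (crop 257,300) and its hole in the rack is empty. I'll carry it around in front of the hood, turning the jaws along y to stay clear of it.

Run:
```python
from h import *
ph=-np.pi/2-.009
r.goto([.44,-.02,.25],down(ph)); print(st())
r.move_l([.4993,-.16,.25],feed=.15); print(st())
r.move_l([.4993,-.16,.195],feed=.12); print(st())
S=cam('side');save('s9.png',S['img'][60:260,270:440],3);T=cam('top');save('t9.png',T['img'][140:300,330:480],3)
P=cloud(S)
for d in optics.trace('side','vial_mid'):
    p=P[d['pixels']]; print(round(d['p'],2),np.round(d['xy']),np.percentile(p,[3,50,97],axis=0).round(4).tolist())
```

```text
(30.83, array([ 0.4401, -0.0198,  0.2499]), array([ 0.43, -0.29, -0.12]), 0.0269)
(32.0, array([ 0.4992, -0.1594,  0.2502]), array([-0.44,  0.91, -0.46]), 0.0262)
(32.61, array([ 0.4994, -0.1598,  0.1956]), array([ 0.69, -0.3 , -0.31]), 0.0268)
0.95 [289. 262.] [[0.6106, 0.0003, -0.0005], [0.6225, 0.0715, 0.0494], [0.6405, 0.0761, 0.0854]]
0.88 [334. 251.] [[0.538, 0.0208, 0.0034], [0.5499, 0.038, 0.0529], [0.5633, 0.0424, 0.0858]]
0.78 [385. 278.] [[0.4397, 0.075, 0.0005], [0.453, 0.1, 0.0516], [0.4659, 0.1041, 0.086]]
```

View pics/s9.png

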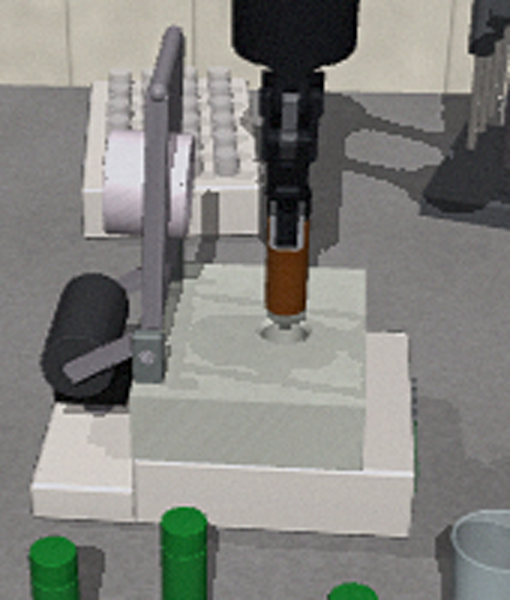

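The vial hangs directly over the well mouth (crop 287,325), and the hood stays clear behind it. Lowering with force checks.

Run:
```python
from h import *
for z in [.178,.170,.163,.155,.147,.140,.135,.132,.131,.130]:
    r.move_l([.4993,-.16,z],feed=.05); s=st(); print(z,s)
    if s[2][2]>8 or np.abs(s[2]).max()>12: print('stop');break
```

```text
0.178 (33.25, array([ 0.4991, -0.1599,  0.1775]), array([ 0.05,  0.16, -0.25]), 0.0265)
0.17 (33.56, array([ 0.4991, -0.1601,  0.1694]), array([-0.59, -0.55, -0.2 ]), 0.0265)
0.163 (33.85, array([ 0.4991, -0.16  ,  0.1624]), array([ 0.1 , -0.87, -1.29]), 0.0263)
0.155 (34.16, array([ 0.4991, -0.16  ,  0.1544]), array([ 0.6 , -1.12, -1.01]), 0.0266)
0.147 (34.47, array([ 0.4991, -0.16  ,  0.1464]), array([ 0.34,  0.01, -0.94]), 0.0264)
0.14 (34.76, array([ 0.4991, -0.16  ,  0.1394]), array([-0.38, -0.61, -1.47]), 0.0262)
0.135 (35.01, array([ 0.4992, -0.16  ,  0.1345]), array([-0.22, -0.12, -0.81]), 0.0265)
0.132 (35.26, array([ 0.4992, -0.16  ,  0.1318]), array([ 0.37, -0.88, -1.66]), 0.0265)
0.131 (35.51, array([ 0.4994, -0.1599,  0.1313]), array([0.14, 0.93, 1.23]), 0.0266)
0.13 (35.76, array([ 0.4995, -0.16  ,  0.1313]), array([-1.83,  0.86,  4.74]), 0.0266)
```

Floor contact is felt at the expected height (TCP at 0.131). I'll release, withdraw and check.

Run:
```python
from h import *
r.set_gripper(.045); print(st())
r.move_l([.4993,-.16,.26],feed=.12); 
r.goto([.42,.02,.33],down(-np.pi/2)); r.goto([.25,.45,.3],down(.8)); print(st())
T=cam('top');S=cam('side')
save('t10.png',T['img'][140:300,330:480],3.5);save('s10.png',S['img'][60:390,220:460],2.2)
for n,c in (('T',T),('S',S)):
    P=cloud(c);m=(np.hypot(P[...,0]-.4993,P[...,1]+.16)<.03)&(P[...,2]>.135)&(P[...,2]<.17)
    p=P[m];print(n,len(p),((p.min(0)+p.max(0))/2).round(4),np.ptp(p,axis=0).round(4),np.percentile(p[:,2],[50,95]).round(4))
    m=(P[...,2]>.2)&(P[...,0]>.5)&(P[...,0]<.75)&(P[...,1]<-.1);print('bar',P[m].max(0).round(3))
```

```text
(36.08, array([ 0.4991, -0.1599,  0.1295]), array([0.89, 0.06, 0.06]), 0.0447)
(39.85, array([0.251 , 0.4495, 0.2999]), array([-0.02, -0.04, -0.57]), 0.0449)
T 163 [ 0.4996 -0.1586  0.1426] [0.0256 0.0273 0.0135] [0.1452 0.1475]
bar [ 0.615 -0.108  0.302]
S 129 [ 0.4989 -0.1576  0.1412] [0.0262 0.0306 0.0118] [0.1439 0.1458]
bar [ 0.615 -0.106  0.3  ]
```

View pics/s10.png

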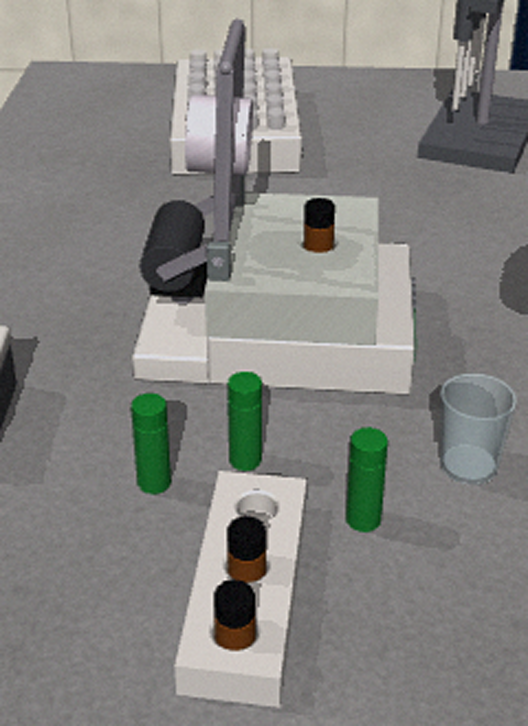

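View pics/t10.png

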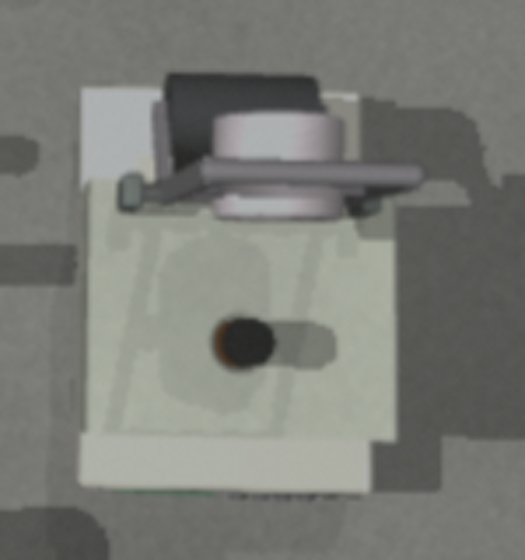

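The vial stands upright in the well (side crop 320,225), its top at 0.145 m, the fully home height. The hood rests open, and the short vials, beaker and greens are where they were. Handing in.

```bash
python3 -c "
from h import *
print(st()); print(order.sign_off())"
```

```text
(39.95, array([0.2509, 0.4494, 0.3001]), array([-0.28, -1.04, -0.63]), 0.045)
the job is handed in; nothing more can be done
None
```

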